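# Set the browning wheel and start the toast

## Task

Make medium toast: with a fingertip, roll the toaster's knurled browning wheel to the right until its orange mark clicks in at the white index marks, then press the lever at the toaster's end all the way down so that it stays latched and both slices sink into the slots. Only touch and push: leave the bread in its slots and the toaster where it stands, lift nothing, and do not disturb the other things on the worktop.

Things in the scene. Friction and masses are not known exactly. Their poses are not given: they have to be found in the camera images.
- toaster: black and steel two-slice toaster, 250 x 165 x 172 mm, 2 kg, loose on rubber feet. Origin: centre of its underside, z up, x along the slots from the lever end (-x, towards the robot) to the far end, +y its left seen from the lever end. Flat top at z 172: plain deck x -125 to -45 mm, then two slots (x -41 to 81, y = +-30) from which bread stands 38 mm up until the lever is down
- browning_wheel (a joint): black knurled thumbwheel in the toaster's deck, 50 mm across, 16 wide, axis along toaster x, upper 10 mm exposed. Rad; grows as its top is dragged to the toaster's -y (right). Spring clicks at 0, 0.5 .. 2.5, falls into the nearest when let go; thin white mark at each, broad orange one on top at 1.5. Starts at 0, 0.5 or 1.0. Rubber rim, needs 2 N sideways: press down 5-10 N and drag (25 mm a rad)
- wheel_top (a point): highest point of the browning wheel, middle of its width (fixed to the toaster at x -90, y +36, z +182 mm of its frame; the wheel's axis lies 25 mm below). White index marks stand on the deck before and behind it
- bread_lever (a joint): the lever with its bread carriage, m pressed down: 0 = up, 0.042 = fully down. A spring pushes it up; in the last 13 mm it rides over a spring catch and then stays down by itself. Takes 1 to 3 N on the way and up to about 10 N over the catch
- lever_top (a point): on top of the lever tab, where to press; moves with the lever. Black tab with a silver edge, 46 mm wide (y), 12 thick, standing out 43 mm from the toaster's lever end; this point is 25 mm out from the end face at toaster y = 0, 158 mm above the worktop when up, 116 when down
- bread_left: slice of bread, 110 x 16 x 99 mm, 40 g, standing loose in the left slot (+y) on the carriage; origin at the centre of its lower edge (110 mm above the worktop when up, 68 mm when down), z up
- bread_right: the same kind of slice in the right slot (-y)
- honey_jar: honey jar, 71 mm across, 101 mm high, bystander; origin at the centre of its underside
- mug: white mug of coffee, 80 mm across, 101 mm high, bystander; origin at the centre of its underside
- tin: short tin, 76 mm across, 58 mm high, bystander; origin at the centre of its underside
- lemon: lemon on the white cutting board, 72 x 57 x 58 mm, bystander; origin under its middle
Things that resemble listed ones, but are neither listed nor needed, are in the scene too. Leave any pink look-alike of the bread_left alone.

How it is judged:
By the outcome, as a careful person would: the job done as asked, in the order asked, and still so for the second after the job is handed in, with the robot touching nothing.
It also fails if it takes over 53 s, if anything falls off the work surface, if the arm or the gripper's body presses on something with over 40 N, if the wrist force passes 120 N, or if a joint passes its speed limit or range.

## Robot

A 6-joint arm with a two-finger parallel gripper is mounted at the origin on a cart in front of the work surface, level with it; the furniture and walls round the work are solid. World frame = base frame: x ahead of the robot, y to its left, z up, the work surface at z = 0. Lengths are in mm, angles in rad, forces in N, time in s.
With the tool pointing down it reaches from about 350 to 725 mm from the base axis. Payload 6 kg.
Tool frame: the origin (TCP) lies midway between the tips of the shut fingers; the grasp point (between the pads) lies 19 mm behind it (grasp_offset is the distance from the TCP to the grasp point, in mm); z points along the fingers, y is the line along which they close (so a half turn about z gives the same grasp; the last joint's range is limited). The gripper opens to 85 mm and grips with 20 to 120 N. Pads are 22 mm wide; open, the fingers measure 114 mm over their backs; the gripper's body (76 mm by 85 mm) begins 54 mm behind the grasp point. The pads swing forward as they close: fully open they stand 13 mm farther back than shut.
Start: joints at [-1.005, 0.04, 0.085, 0, -1.615, -0.334], TCP at [137.849, -583.927, 231.261] pointing down, gripper open.
Joint ranges: [-2.56, 2.56], [-1.29, 2.01], [-1.08, 1.49], [-3.29, 1.98], [-2.81, -0.18], [-2.99, 2.99]. Speed limits (rad/s): [2.57, 2.57, 3.01, 3.14, 3.14, 3.14].

## Interface

Orientations are given as a unit quaternion [w, x, y, z].
In Python, from station import state, read_camera, camera_model, close_job, grasp_offset gives the robot as it stands. The module is installed in compiled form; this text tells all that it offers.
- The arm moves only by the tool jog_arm, never from a script. Its argument "commands" is a list of rows, each a list of 3 entries, a list of its own where there are three numbers: the shift along the tool's x, y, z in mm, then the turn, a rotation vector about the tool's x, y, z in degrees, then the opening, from 0 (shut) to 1 (fully open). A call has 1 to 10 rows; each row shifts and turns the commanded pose from where the row before left it, along the tool's axes as they then stand; what a row does not reach is not made up. A row lasts 1/10 s, in which the tool goes at most 50 mm and 8.59 degrees, less where a joint would pass 70% of its speed; a pose out of reach is approached as far as the arm can. A call with a gripper value outside its range is refused whole. The fingers move at their own pace and stop on an object; the grip force is fixed at half the most. Time passes only in rows, so rows that do not move let the fingers close. It gives the time, the measured TCP pose, the force, the opening and the grip force at its end, in the units of the state.
- state(): the state, without advancing time (a new reading comes with each control period).
- read_camera(name): name is "scene" or "top" or "wrist"; returns the picture (480x640x3 uint8, red, green, blue); there is no depth.
- camera_model(name): a dict with "intrinsics" (3x3 intrinsics, pixels), "R" (3x3) and "t" (3): a world point X has camera coordinates R X + t; the wrist camera has in their place "hand_eye" (4x4, takes a point from camera to tool coordinates, whose origin is the TCP and whose axes are the flange's). Camera axes: x right, y down, z forward; pixel columns grow to the right and rows downward; lengths in mm; the calibration is good to about 2 mm. The wrist camera is an equidistant fisheye: a pixel r from the principal point sees the ray r / f radians off the axis. A picture is of the moment at which its call begins: read the wrist's pose just before it. camera_model takes no time and is no camera call.
- close_job(): hands the job in; it is judged then, once.
The state is a dict: "clock": time; "q": joint angles; "joint_velocities": joint speeds; "joint_torque": joint torques, N m; "position": TCP position; "orientation": TCP orientation; "force": force on the tool from outside, world axes, zero at the start; "ft_torque": the same for the moment, N m; "gripper_width": opening from 0.0 (shut) to 1.0 (fully open); "gripper_force": force on a finger pad.
Only numpy, scipy, OpenCV 4.12 (cv2) and the standard library are available. Lean on these libraries where they do the work, as an engineer would, in place of code of your own. Each camera call takes 0.05 s, during which the arm holds its last target. There are 200 camera calls.

## Working session

There is one attempt and no reset: what is moved stays moved. The work goes in short steps, Python scripts to look and compute and a tool call to move; the robot and the scene stay as the last step left them, time stands still between calls to the robot, and variables do not carry over. Pictures are saved under pics/ and viewed, at most 10 in all, crops included, and the job is handed in when it is done.

Besides the shell and the picture viewer there is one more tool, called after "Call:" in YAML: its name, and indented under it one key for each argument. jog_arm: Moves the arm, as the interface text tells. Its arguments: {"type":"object","properties":{"commands":{"type":"array","items":{"type":"array"}}},"required":["commands"]}

```bash
mkdir -p pics
python3 - <<'E'
from station import *
import cv2
s=state();print(s)
for n in("scene","top"):
    cv2.imwrite(f"pics/{n}0.png",read_camera(n)[:,:,::-1])
    print(n,camera_model(n))
print(camera_model("wrist"),grasp_offset)
E
```

```text
{'clock': 0.0, 'q': array([-1.00530215e+00,  4.08098784e-02,  8.37753275e-02, -4.59001598e-04,
       -1.61549843e+00, -3.33710008e-01]), 'joint_velocities': array([ 0.00077894,  0.00059193, -0.00088803, -0.00060733,  0.00051685,
       -0.00093217]), 'joint_torque': array([-2.41083228e-05, -3.68208611e+01,  3.47423601e+01,  6.93242714e+00,
       -5.32494843e-03, -1.60220696e-05]), 'position': array([ 137.83201008, -583.60672752,  230.26134933]), 'orientation': array([-1.70886940e-04, -1.15642778e-01,  9.93290462e-01,  8.81680195e-04]), 'force': array([-1.01306509, -1.08495656,  0.42623588]), 'ft_torque': array([-0.00793301,  0.02212348,  0.05256006]), 'gripper_force': 0.0, 'gripper_width': 1.0040363522704583}
scene {'intrinsics': array([[461.39894815,   0.        , 320.33185733],
       [  0.        , 461.39894815, 239.92324691],
       [  0.        ,   0.        ,   1.        ]]), 'R': array([[-0.85179291, -0.52327742, -0.02509135],
       [-0.18429882,  0.34414781, -0.9206499 ],
       [ 0.49039044, -0.77957875, -0.38958207]]), 't': array([421.27492484, 246.33522198, 909.37316821
[... 266 characters left out ...]
, -6.33168345e-03, -1.54669724e-01],
       [ 1.54667385e-01,  8.60360585e-04, -9.87966224e-01]]), 't': array([ -82.16676431,  573.69353824, 1335.16494616])}
{'intrinsics': array([[371.64829954,   0.        , 324.1397563 ],
       [  0.        , 371.64829954, 239.38022019],
       [  0.        ,   0.        ,   1.        ]]), 'hand_eye': array([[ 1.23458806e-03, -9.62643164e-01, -2.70770409e-01,
         6.96635057e+01],
       [ 9.99999236e-01,  1.17209508e-03,  3.92501515e-04,
         8.99820155e-01],
       [-6.04702347e-05, -2.70770687e-01,  9.62643876e-01,
        -1.43552968e+02],
       [ 0.00000000e+00,  0.00000000e+00,  0.00000000e+00,
         1.00000000e+00]])} 18.700000000000003
```

View pics/scene0.png

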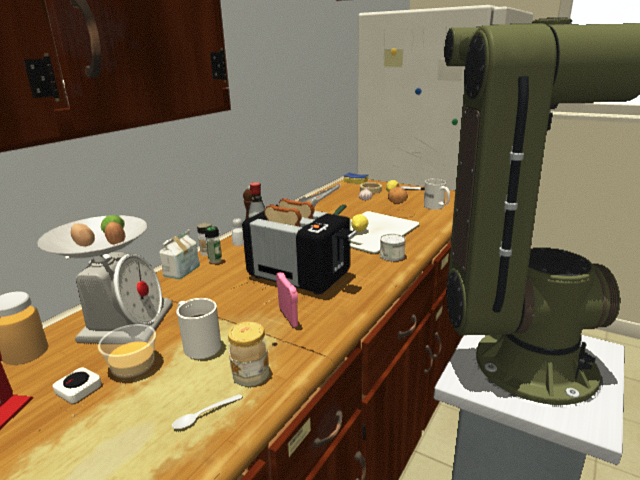

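View pics/top0.png

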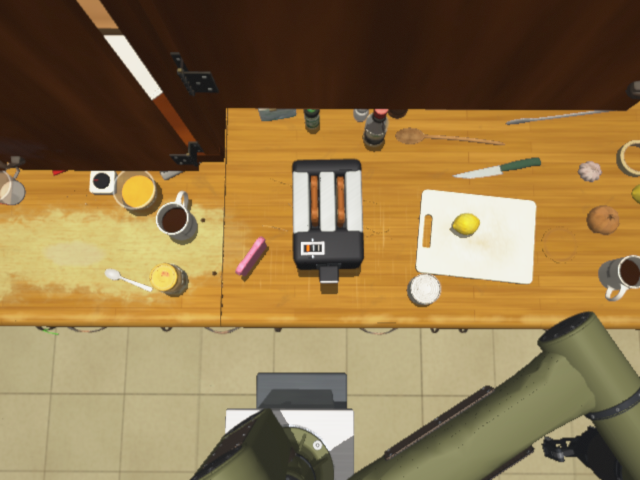

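The scene picture shows the toaster at about (297,248). In the top view it spans (293–363, 158–270), with its lever at (329,275) and the wheel near (313,248). The pink look-alike lies at (251,257).

Could be mistaken:
- **Lever:** only the tab at top (329,275) fits.
- **Wheel:** only the dial at (313,248) fits.
- **Pink sponge/bread look-alike:** (251,257), to be left alone.

Next I'll take a close crop.

Run:
```python
import cv2
a=cv2.imread("pics/top0.png")[150:290,280:380]
cv2.imwrite("pics/c0.png",cv2.resize(a,None,fx=4.2,fy=4.2,interpolation=cv2.INTER_CUBIC))
```

```text
(no output)
```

View pics/c0.png

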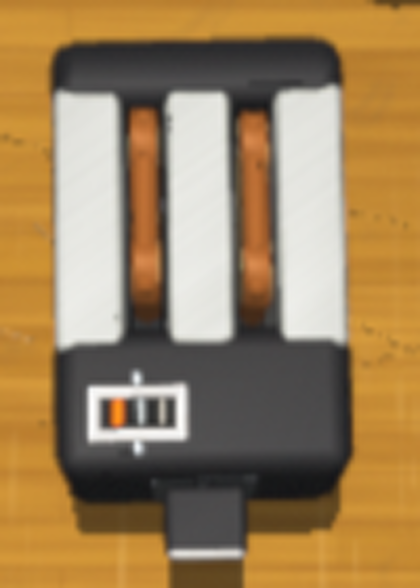

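The crop shows the orange mark at (118,412), left of the index (137), with a white mark at the index. That reads as 1.0, so it needs +0.5. The lever's silver edge runs (168–245, 553).

```bash
cat > h.py <<'E'
from station import *
import numpy as np, cv2
def back(n,u,v,z):
    m=camera_model(n);K,R,t=m["intrinsics"],m["R"],m["t"]
    d=R.T@np.linalg.solve(K,[u,v,1]);c=-R.T@t
    return c+d*(z-c[2])/d[2]
def wproj(X):
    from scipy.spatial.transform import Rotation as Ro
    s=state();m=camera_model("wrist");T=np.eye(4);q=s["orientation"]
    T[:3,:3]=Ro.from_quat([*q[1:],q[0]]).as_matrix();T[:3,3]=s["position"]
    p=np.linalg.inv(T@m["hand_eye"])@np.array([*X,1.])
    th=np.arctan2(np.hypot(p[0],p[1]),p[2]);a=np.arctan2(p[1],p[0]);K=m["intrinsics"]
    return K[0,2]+K[0,0]*th*np.cos(a),K[1,2]+K[0,0]*th*np.sin(a)
E
python3 - <<'E'
from h import *
from scipy.optimize import least_squares
f=lambda u,v:(280+(u+.5)/4.2-.5,150+(v+.5)/4.2-.5)
# crop px -> toaster point
P=[((168,551),(-168,23,158)),((245,551),(-168,-23,158)),((137,378),(-73,36,172)),((137,448),(-107,36,172)),
((56,341),(-45,82,172)),((349,341),(-45,-82,172)),((54,91),(85,82,172)),((340,88),(85,-82,172))]
W=[back("top",*f(*p),q[2])[:2] for p,q in P]
for w,(p,q) in zip(W,P):print(q,w.round(1))
for p,z in((118,182),(142,182),(163,180)):print(back("top",*f(p,412),z).round(1))
def r(x):
    c,s=np.cos(x[2]),np.sin(x[2])
    return np.array([[x[0]+c*q[0]-s*q[1]-w[0],x[1]+s*q[0]+c*q[1]-w[1]] for w,(p,q) in zip(W,P)])
o=least_squares(lambda x:r(x).ravel(),[500,0,0],loss="soft_l1");print(o.x);print(r(o.x).round(1))
x=o.x;c,s=np.cos(x[2]),np.sin(x[2])
for q in((-90,36),(-150,0)):print(q,x[0]+c*q[0]-s*q[1],x[1]+s*q[0]+c*q[1])
E
```

```text
(-168, 23, 158) [456.8 -74.4]
(-168, -23, 158) [ 457.1 -116.5]
(-73, 36, 172) [550.1 -56.9]
(-107, 36, 172) [511.6 -57.3]
(-45, 82, 172) [570.3 -12.4]
(-45, -82, 172) [ 571.3 -172.8]
(85, 82, 172) [711.5  -9.2]
(85, -82, 172) [ 714.2 -168.5]
[529.9 -47.  182. ]
[530. -60. 182.]
[530.3 -71.3 180. ]
[624.08952352 -90.73258733   6.31073026]
[[-1.3  2.1]
 [-0.3 -1.9]
 [ 0.   0.2]
 [ 4.5 -0.4]
 [ 6.6  2.4]
 [10.1 -1.2]
 [-4.7  2.8]
 [-2.9 -1.9]]
(-90, 36) 533.132171066865 -57.2249757395748
(-150, 0) 474.1464242513566 -94.86380771689234
```

Call:
jog_arm:
  commands:
    - [[0,0,-15],[0,0,6],0]
    - [[0,0,-15],[0,0,5.8],0]
    - [[-23,29,0],[0,0,0],0]
    - [[-23,29,0],[0,0,0],0]
    - [[-23,29,0],[0,0,0],0]
    - [[-23,29,0],[0,0,0],0]
    - [[-23,29,0],[0,0,0],0]
    - [[-23,29,0],[0,0,0],0]
    - [[-23,29,0],[0,0,0],0]
    - [[-23,29,0],[0,0,0],0]

```text
clock: 1.1
position: [316.3, -345.8, 261.0]
orientation: [-0.0, -0.013, 1.0, 0.0]
force: [0.3, -0.5, 0.5]
gripper_width: 0.002
gripper_force: 0.0
```

Call:
jog_arm:
  commands:
    - [[-23,29,0],[0,0,0],0]
    - [[-23,29,0],[0,0,0],0]
    - [[-23,29,0],[0,0,0],0]
    - [[-23,29,0],[0,0,0],0]
    - [[-23,29,0],[0,0,0],0]
    - [[-23,29,0],[0,0,0],0]
    - [[-23,29,0],[0,0,0],0]
    - [[-23,29,0],[0,0,0],0]
    - [[0,0,0],[0,0,0],0]
    - [[0,0,0],[0,0,0],0]

```text
clock: 2.1
position: [493.8, -110.0, 260.6]
orientation: [-0.001, -0.014, 1.0, -0.0]
force: [-0.0, -0.2, 0.7]
gripper_width: 0.001
gripper_force: 0.0
```

Run:
```python
from h import *
s=state();print(s["position"],s["orientation"],s["force"],s["clock"])
for p in((531,-58,182),(474,-95,158)):print(wproj(p))
im=read_camera("wrist")[:,:,::-1]
cv2.imwrite("pics/w0.png",im)
```

```text
[ 493.79575133 -109.98502877  260.57463689] [-8.27638230e-04 -1.37072482e-02  9.99905708e-01 -4.62340132e-05] [-0.03630642 -0.16106096  0.74788066] 2.1
(np.float64(398.90934267913667), np.float64(305.66734907934324))
(np.float64(346.0007769238147), np.float64(212.90912687990215))
```

View pics/w0.png

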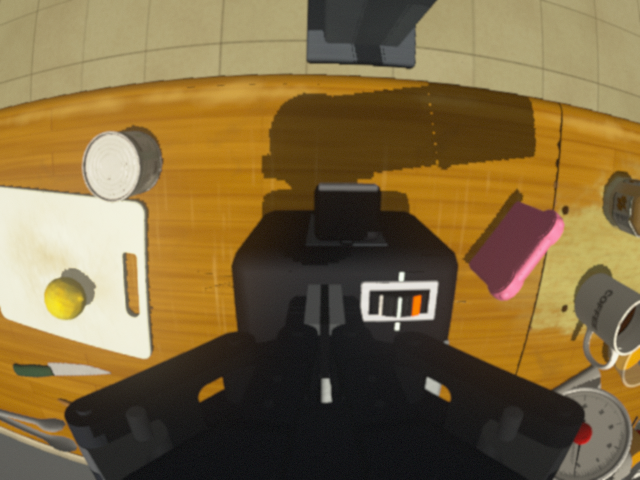

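The wrist picture is upside down (image right is +y). It shows the wheel frame centred at (400,303), a white mark on the index, orange at (417,305) one click to +y, and the lever tab centred at (348,213). Both match my predicted positions, so I'm going to a start point 6 mm left of the wheel's top.

Call:
jog_arm:
  commands:
    - [[-12.5,19.5,0],[0,0,0],0]
    - [[-12.5,19.5,0],[0,0,0],0]
    - [[-12.5,19,0],[0,0,0],0]
    - [[0,0,30],[0,0,0],0]
    - [[0,0,30],[0,0,0],0]
    - [[0,0,8],[0,0,0],0]
    - [[0,0,5],[0,0,0],0]
    - [[0,0,0],[0,0,0],0]
    - [[0,0,0],[0,0,0],0]

```text
clock: 3.05
position: [530.2, -52.0, 190.1]
orientation: [0.001, -0.013, 1.0, 0.0]
force: [0.1, -0.3, -0.3]
gripper_width: 0.005
gripper_force: 0.0
```

Call:
jog_arm:
  commands:
    - [[0,0,4],[0,0,0],0]
    - [[0,0,0],[0,0,0],0]
    - [[0,0,0],[0,0,0],0]

```text
clock: 3.35
position: [529.8, -51.6, 184.5]
orientation: [0.0, -0.013, 1.0, 0.0]
force: [1.0, -0.1, -0.1]
gripper_width: 0.0
gripper_force: 0.0
```

Call:
jog_arm:
  commands:
    - [[0,0,2],[0,0,0],0]
    - [[0,0,0],[0,0,0],0]
    - [[0,0,0],[0,0,0],0]

```text
clock: 3.65
position: [529.7, -51.6, 182.3]
orientation: [-0.0, -0.013, 1.0, 0.0]
force: [-0.1, 0.3, -0.2]
gripper_width: 0.003
gripper_force: 0.0
```

Call:
jog_arm:
  commands:
    - [[0,0,1],[0,0,0],0]
    - [[0,0,0],[0,0,0],0]

```text
clock: 3.85
position: [529.8, -51.7, 182.1]
orientation: [0.0, -0.013, 1.0, -0.0]
force: [-1.6, 0.1, 4.0]
gripper_width: 0.001
gripper_force: 2.1
```

Call:
jog_arm:
  commands:
    - [[0,0,0.8],[0,0,0],0]
    - [[0,0,0],[0,0,0],0]

```text
clock: 4.05
position: [529.9, -51.8, 182.0]
orientation: [0.001, -0.013, 1.0, -0.0]
force: [-2.9, 1.0, 8.0]
gripper_width: -0.002
gripper_force: 3.7
```

Call:
jog_arm:
  commands:
    - [[0,-2,0],[0,0,0],0]
    - [[0,-2,0],[0,0,0],0]
    - [[0,-2,0],[0,0,0],0]
    - [[0,0,0],[0,0,0],0]

```text
clock: 4.45
position: [530.0, -58.1, 182.0]
orientation: [0.001, -0.013, 1.0, -0.0]
force: [-2.4, -0.9, 7.3]
gripper_width: 0.0
gripper_force: 3.5
```

Call:
jog_arm:
  commands:
    - [[0,-2,0],[0,0,0],0]
    - [[0,-2,0],[0,0,0],0]
    - [[0,-2.2,0],[0,0,0],0]
    - [[0,0,0],[0,0,0],0]

```text
clock: 4.85
position: [530.2, -63.6, 182.0]
orientation: [0.001, -0.013, 1.0, 0.0]
force: [-2.8, 2.9, 8.0]
gripper_width: 0.001
gripper_force: 3.8
```

Call:
jog_arm:
  commands:
    - [[0,0,-10],[0,0,0],0]
    - [[0,0,-30],[0,0,0],0]
    - [[0,0,-40],[0,0,0],0]
    - [[14,-18,0],[0,0,0],0]
    - [[14,-18,0],[0,0,0],0]
    - [[13,-10,0],[0,0,0],0]
    - [[0,0,0],[0,0,0],0]
    - [[0,0,0],[0,0,0],0]

```text
clock: 5.65
position: [490.1, -110.9, 260.5]
orientation: [0.0, -0.013, 1.0, 0.0]
force: [0.0, -0.0, -0.6]
gripper_width: 0.005
gripper_force: 0.0
```

Run:
```python
from h import *
s=state();print(s["position"],s["force"])
for p in((530,-57,182),(474,-95,158)):print(wproj(p))
im=read_camera("wrist")[:,:,::-1]
cv2.imwrite("pics/w1.png",cv2.resize(im[170:370,225:475],None,fx=3,fy=3,interpolation=cv2.INTER_CUBIC))
```

```text
[ 490.08743645 -110.91127433  260.46111408] [ 0.01510591 -0.03732509 -0.63518647]
(np.float64(401.3890122795087), np.float64(308.94705729287705))
(np.float64(347.0540258048069), np.float64(218.02227357372604))
```

View pics/w1.png

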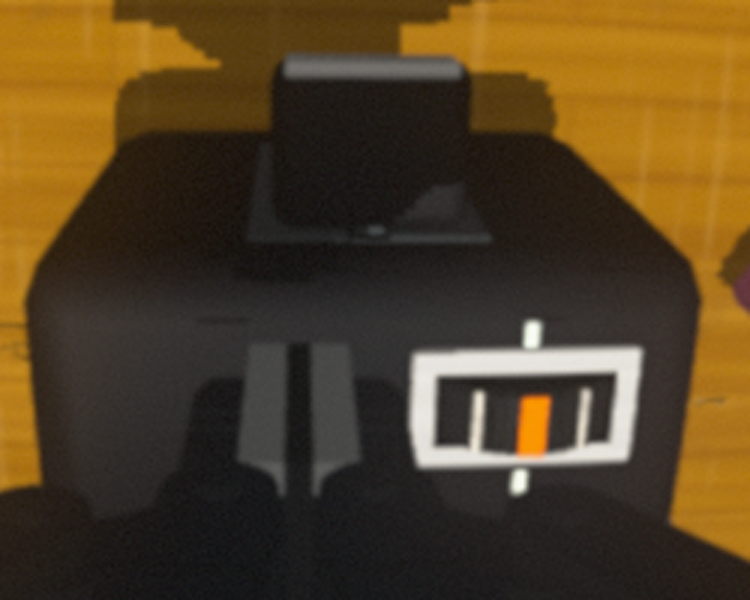

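The orange mark (533,425) sits on the line of the two index marks (532,335) and (518,482), so the wheel is at 1.5. The lever is up, with its tab at (372,145). Moving over the lever now.

Call:
jog_arm:
  commands:
    - [[18.5,16.5,0],[0,0,0],0]
    - [[0,0,0],[0,0,0],0]
    - [[0,0,30],[0,0,0],0]
    - [[0,0,30],[0,0,0],0]
    - [[0,0,25],[0,0,0],0]
    - [[0,0,8],[0,0,0],0]
    - [[0,0,0],[0,0,0],0]
    - [[0,0,0],[0,0,0],0]

```text
clock: 6.5
position: [472.0, -94.9, 168.9]
orientation: [0.001, -0.013, 1.0, -0.0]
force: [-0.1, 1.2, 0.3]
gripper_width: -0.003
gripper_force: 0.0
```

Call:
jog_arm:
  commands:
    - [[0,0,4],[0,0,0],0]
    - [[0,0,4],[0,0,0],0]
    - [[0,0,4],[0,0,0],0]
    - [[0,0,4],[0,0,0],0]
    - [[0,0,4],[0,0,0],0]
    - [[0,0,4],[0,0,0],0]
    - [[0,0,0],[0,0,0],0]

```text
clock: 7.2
position: [471.2, -94.8, 142.9]
orientation: [-0.0, -0.013, 1.0, 0.0]
force: [0.6, -0.4, 1.4]
gripper_width: 0.002
gripper_force: 0.7
```

Call:
jog_arm:
  commands:
    - [[0,0,4],[0,0,0],0]
    - [[0,0,4],[0,0,0],0]
    - [[0,0,4],[0,0,0],0]
    - [[0,0,4],[0,0,0],0]
    - [[0,0,3],[0,0,0],0]
    - [[0,0,3],[0,0,0],0]
    - [[0,0,2],[0,0,0],0]
    - [[0,0,1],[0,0,0],0]
    - [[0,0,0],[0,0,0],0]

```text
clock: 8.1
position: [471.2, -94.9, 118.2]
orientation: [-0.0, -0.013, 1.0, 0.0]
force: [0.0, -0.1, 2.8]
gripper_width: 0.003
gripper_force: 1.0
```

Call:
jog_arm:
  commands:
    - [[0,0,2],[0,0,0],0]
    - [[0,0,1],[0,0,0],0]
    - [[0,0,0],[0,0,0],0]

```text
clock: 8.4
position: [471.3, -94.9, 116.0]
orientation: [0.0, -0.013, 1.0, -0.0]
force: [-2.5, 1.8, 8.0]
gripper_width: 0.002
gripper_force: 3.5
```

Call:
jog_arm:
  commands:
    - [[0,0,1.5],[0,0,0],0]
    - [[0,0,0],[0,0,0],0]
    - [[0,0,0],[0,0,0],0]

```text
clock: 8.7
position: [471.3, -95.0, 115.9]
orientation: [0.0, -0.013, 1.0, -0.0]
force: [-7.3, 3.4, 13.2]
gripper_width: -0.003
gripper_force: 6.9
```

Call:
jog_arm:
  commands:
    - [[0,0,-5],[0,0,0],0]
    - [[0,0,-10],[0,0,0],0]
    - [[0,0,-40],[0,0,0],0]
    - [[0,0,-40],[0,0,0],0]
    - [[0,0,-45],[0,0,0],0]
    - [[-18,-16,0],[0,0,0],0]
    - [[0,0,0],[0,0,0],0]
    - [[0,0,0],[0,0,0],0]

```text
clock: 9.5
position: [489.6, -110.5, 253.3]
orientation: [-0.001, -0.013, 1.0, 0.0]
force: [-0.3, 0.2, -0.1]
gripper_width: 0.002
gripper_force: 0.0
```

Run:
```python
from h import *
s=state();print(s["position"],s["force"],s["clock"])
im=read_camera("wrist")[:,:,::-1]
a=cv2.resize(im[170:370,225:475],(500,400),interpolation=cv2.INTER_CUBIC)
b=cv2.resize(read_camera("scene")[160:320,210:370,::-1],(300,300),interpolation=cv2.INTER_CUBIC)
t=np.zeros((400,800,3),np.uint8);t[:,:500]=a;t[:300,500:]=b
cv2.imwrite("pics/w2.png",t)
cv2.imwrite("pics/t2.png",read_camera("top")[:,:,::-1])
```

```text
[ 489.61504452 -110.46157276  253.29448328] [-0.25070706  0.21316605 -0.14862887] 9.5
```

View pics/w2.png

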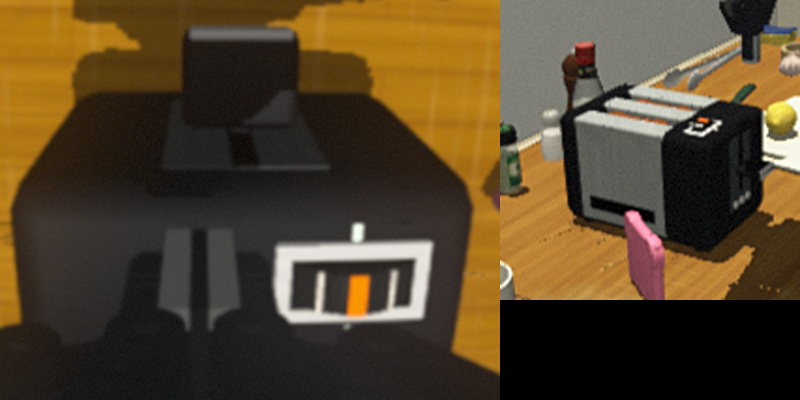

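The lever tab is down, with the slot now visible above it at (243,145). The slices have sunk and no bread stands above the slots at right (660,110). The orange mark (358,295) is still at the index and the robot is clear.

```bash
python3 -c "
from station import *
print(close_job())"
```

```text
the job is handed in; nothing more can be done
None
```

The job is handed in: the browning wheel is clicked in at its orange mark, the lever is latched down, both slices have sunk into the slots, and the arm touches nothing; I did not compare the other things on the worktop before and after.

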